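# Load the yerba tins into the gravity-feed channel in order of use

### The arm

A 6-joint arm with a two-finger parallel gripper is mounted at the origin on the work surface. World frame = base frame: x ahead of the robot, y to its left, z up, the work surface at z = 0. Lengths are in m, angles in rad, forces in N, time in s.
With the tool pointing down it reaches from about 0.325 to 0.775 m from the base axis. Payload 5.5 kg.
Tool frame: the origin (TCP) lies at the very end of the fingers, on their centre line; the grasp point (between the pads) lies 19 mm behind it; z points along the fingers, y is the line along which they close (so a half turn about z gives the same grasp; the last joint's range is limited). The gripper opens to 85 mm and grips with 20 to 120 N. Pads are 22 mm wide; open, the fingers measure 114 mm over their backs; the gripper's body (76 mm by 85 mm) begins 54 mm behind the grasp point. The pads swing forward as they close: fully open they stand 13 mm farther back than shut.
Start: joints at [-1.321, 0.091, 1.231, -0, 1.82, -0.057], TCP at [0.181, -0.572, 0.231] pointing down, gripper open.
Joint ranges: [-2.87, 2.87], [-0.86, 2.18], [0.17, 2.46], [-1.51, 4.65], [0.06, 2.69], [-2.65, 2.65]. Speed limits (rad/s): [2.57, 2.57, 3.01, 3.14, 3.14, 3.14].

### API

Orientations are given as a unit quaternion [w, x, y, z].
In Python, from rig import manip, cams gives the robot as it stands.
- The arm moves only by the shell command python3 -m crank 'ROWS' [FORCE]. ROWS is text: rows parted by semicolons, each of 5 numbers parted by spaces: the shift along the world's x, y, z in mm, then the turn about the world's z in degrees, then the finger opening in mm, from 0 to 85.4. In form: x y z spin hand; .... A call has exactly 8 rows; each row is the pose to reach, as a shift and turn from the pose commanded when the call began; what a row does not reach only later rows make up. A row lasts 1/10 s, in which the tool goes at most 50 mm and 8.59 degrees, less where a joint would pass 70% of its speed; a pose out of reach is approached as far as the arm can. A call with a gripper value outside its range is refused whole. The fingers move at their own pace and stop on an object; FORCE is the grip in N (left out, the last holds). Time passes only in rows, so rows that repeat a pose let the fingers close, or fill a call up. It gives the time, the measured TCP pose, the force, the opening and the grip force at its end, in the units of the state.
- manip.state(): the state, without advancing time (a new reading comes with each control period).
- cams.camera(name): name is "scene" or "top" or "wrist"; returns (picture, depth): 384x512x3 uint8, blue, green, red; 384x512 float32, m along the optical axis (not along the pixel's ray), 0 where there is no reading.
- cams.camera_info(name): a dict with "mtx" (3x3 intrinsics, pixels), "eye" and "rotation" of the camera in the world. Camera axes: x right, y up, looking along -z (the intrinsics and any distortion apply to the point x, -y, -z); pixel columns grow to the right and rows downward; lengths in m; the calibration is good to about 2 mm. A picture is of the moment at which its call begins: read the wrist's pose just before it. camera_info takes no time and is no camera call; for the wrist camera it gives the pose at the moment of the call.
- manip.sign_off(): hands the job in; it is judged then, once.
The state is a dict: "clock": time; "qpos": joint angles; "joint_velocities": joint speeds; "joint_efforts": joint torques, N m; "position": TCP position; "tcp_rot": TCP orientation; "contact_force": force on the tool from outside, world axes, zero at the start; "ft_torque": the same for the moment, N m; "gripper_width": finger opening in m; "grasp_force": force on a finger pad.
Only numpy, scipy, OpenCV 4.12 (cv2) and the standard library are available. Lean on these libraries where they do the work, as an engineer would, in place of code of your own. Each camera call takes 0.05 s, during which the arm holds its last target. There are 200 camera calls.

### The job

Restock the sloping tin channel behind the acacia shelf: first lower its outlet gate all the way, then push the three tins that lie in the gaps of the shelf over its rear edge into the channel, one at a time and without lifting them, letting each roll down and come to rest before you push the next. The opened canister with the twist cap must stand first in line at the gate, the slim tin behind it and the stout tin last, all lying square across the channel and touching in a row. Leave the mate cup and everything else where it is.

Things in the scene. Friction and masses are not known exactly. Their poses are not given: they have to be found in the camera images.
- rack: Fixed low acacia shelf, 500 mm long (its y) by 170 mm deep (its x), with an open aluminium channel along its rear side, away from the robot. Origin on the table under the shelf's straight rear edge; x from shelf to channel (the way the tins are pushed), y along the shelf towards the channel's high end, z up. Shelf top z = 100 mm, x = -170 to 0, y = -262 to 240. All 'rack' values are in this frame, in mm
- edge_mid (a point): On the shelf's rear edge at the middle gap (rack 0, 93, 95.5); axes as the rack's. Three 24 mm wide gaps between the slats run along x at rack y = 5, 93 and 181; a tin lies in each, axis along it. A smooth metal strip 12 mm wide, 4.5 mm lower than the slats, forms the edge; tins slide over it. Pushed until its tail is past rack x = 0, a tin drops in the channel and rolls down by itself
- channel_head (a point): On the channel floor, mid-width, at the highest gap (rack 52, 181, 92); axes as the rack's. The channel spans rack x = 0 to 104 (tins are 90 long); rear lip 25 mm high. The flat floor falls towards -y by 75 mm per metre: it lies 8 mm below the shelf top at rack y = 181, 21 mm at y = 5 and 34 mm at the gate. Past the gate is a short pick-up tray
- stop_floor (a point): On the channel floor at the shut gate's inner face, mid-width (rack 52, -170, 65.7); axes as the rack's (y points up the channel). At rest in the right order the axes of canister, slim tin and stout tin lie 32, 91 and 152 mm up the channel from here
- gate (a joint): Height of the outlet gate above its shut position, in m: 0 shut (its plate bars the channel), 0.08 fully raised. Starts raised; slides straight up and down between two dark posts (rack y = -173, x = -11 and 117, tops at z = 193). Stiff: about 3 N down moves it, it stays where left, firm stop at 0. Plate 102 x 6 x 46 mm
- gate_top (a point): Middle of the flat top of the gate's wooden grip bar (60 mm along the rack's x, 18 mm along y, 14 mm high), at rack x = 52, y = -179; moves with the gate; 126 mm above the table when the gate is shut
- canister_center (a point): Opened aluminium canister with twist cap, lying on its side, 64 mm in diameter, 90 mm long: a plain body 62 mm long, a narrow neck groove (52 mm in diameter, 6 mm wide), then the dark ribbed twist cap, 22 mm long, at its +x end (towards the channel). Point half-way along its axis, x along the axis; y and z turn as it rolls. About 0.26 kg
- slim_tin_center (a point): Slim sealed plain aluminium tin lying on its side, cylinder 54 mm in diameter, 90 mm long. Point at its centre, x along its axis; y and z turn as it rolls. About 0.2 kg
- stout_tin_center (a point): Stout sealed plain aluminium tin lying on its side, cylinder 70 mm in diameter, 90 mm long. Point at its centre, x along its axis; y and z turn as it rolls. About 0.34 kg. As a tin tips over the edge its tail rises by up to 15 mm: leave room above it
- canister: The twist-cap canister itself, same origin and axes as its centre point
- slim_tin: The slim tin itself, same origin and axes as its centre point
- stout_tin: The stout tin itself, same origin and axes as its centre point
- coaster: Bystander: slate coaster 95 x 95 x 7 mm on the low end of the shelf; origin centre of its underside
- mate_cup: Bystander: dark round mate cup with a beaded rim, 76 mm across and 80 mm high, standing on the coaster; origin centre of its underside, z up
- bombilla: Bystander: steel drinking straw with spiral filter, 190 mm long, lying on the table to the right; origin under its middle
- thermos: Bystander: steel thermos flask, 94 mm across, 270 mm high, on the table to the left; origin centre of its underside
- sugar_jar: Bystander: glass jar, 72 mm across, 100 mm high, on the table to the right; origin centre of its underside
- teaspoon: Bystander: spoon 150 mm long lying on the table to the left; origin under its middle
Not all that is in view belongs to the job. What is shaped like the slim_tin but red is not meant. Leave any pink look-alike of the canister alone.

How it is judged:
By the outcome, as a careful person would: the job done as asked, in the order asked, and still so for the second after the job is handed in, with the robot touching nothing.
It also fails if it takes over 67 s, if anything falls off the work surface, if the arm or the gripper's body presses on something with over 40 N, if the wrist force passes 120 N, or if a joint passes its speed limit or range.

## Working session

There is one attempt and no reset: what is moved stays moved. The work goes in short steps, Python scripts to look and compute and a shell command to move; the robot and the scene stay as the last step left them, time stands still between calls to the robot, and variables do not carry over. Pictures are saved under pics/ and viewed, at most 10 in all, crops included, and the job is handed in when it is done.

```bash
mkdir -p pics
cat > h.py <<'E'
import numpy as np, cv2
from rig import manip, cams
def ray(info,u,v):
    K=np.array(info["mtx"]);d=np.linalg.inv(K)@[u,v,1.0]
    return np.array(info["eye"]),np.array(info["rotation"])@[d[0],-d[1],-d[2]] if False else np.array(info["rotation"])@np.array([d[0],-d[1],-1.0])
def onz(info,u,v,z):
    e,d=ray(info,u,v);return e+d*(z-e[2])/d[2]
def cloud(info,dep):
    K=np.array(info["mtx"]);v,u=np.mgrid[:dep.shape[0],:dep.shape[1]]
    p=np.stack([(u-K[0,2])/K[0,0]*dep,-(v-K[1,2])/K[1,1]*dep,-dep],-1)
    return p@np.array(info["rotation"]).T+np.array(info["eye"])
E
python3 - <<'E'
from h import *
for n in("scene","top"):
    i=cams.camera_info(n);p,d=cams.camera(n);cv2.imwrite(f"pics/{n}0.png",p);np.savez(f"{n}0.npz",p=p,d=d)
    print(n,{k:np.round(np.array(v),3).tolist() if not isinstance(v,str) else v for k,v in i.items()})
print(manip.state())
E
```

```text
scene {'mtx': [[471.743, 0.0, 250.058], [0.0, 471.743, 186.691], [0.0, 0.0, 1.0]], 'eye': [1.531, -0.324, 1.172], 'rotation': [0.742, 0.323, 0.223, 0.543]}
top {'mtx': [[456.038, 0.0, 257.881], [0.0, 456.038, 191.693], [0.0, 0.0, 1.0]], 'eye': [0.229, 0.02, 1.401], 'rotation': [0.734, 0.075, -0.068, -0.672]}
{'clock': 0.1, 'qpos': array([-1.32067610e+00,  9.18179564e-02,  1.23182041e+00, -2.59374757e-05,
        1.81982438e+00, -5.67091750e-02]), 'joint_velocities': array([ 7.29273060e-05,  4.95257797e-04, -2.75483110e-03,  2.81468259e-04,
        7.02662069e-04, -2.20869236e-04]), 'joint_efforts': array([ 3.17152662e-03, -4.60219967e+01, -4.19217360e+01, -5.49480819e-05,
        1.06079070e-02, -8.79501954e-06]), 'position': array([ 0.18113925, -0.57171538,  0.23021235]), 'tcp_rot': array([-9.29461548e-04,  9.88255082e-01,  1.52810398e-01, -1.02795999e-04]), 'contact_force': array([ 0.51507836, -0.63695923, -0.09787028]), 'ft_torque': array([-0.01151673, -0.01711335,  0.03142445]), 'grasp_force': 0.0, 'gripper_width': 0.0853783396312417}
```

View pics/top0.png

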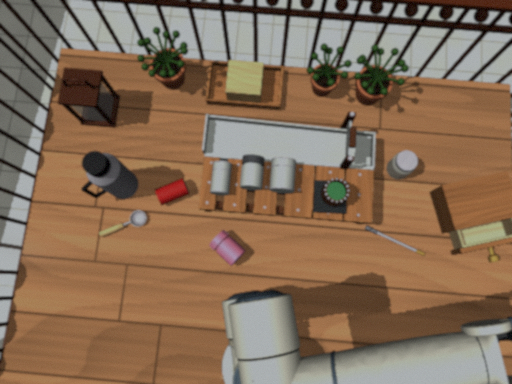

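View pics/scene0.png

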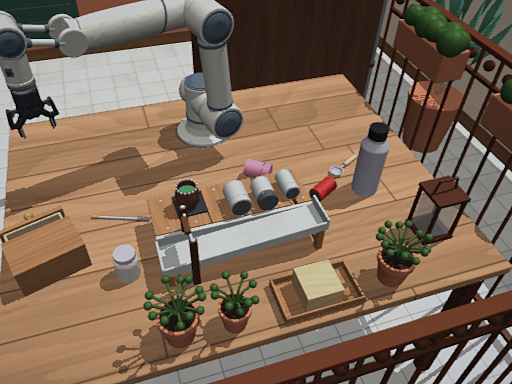

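The top view shows three grey tins in the gaps: (221,176) is slim, (253,171) has the dark cap so it is the canister, and (283,174) is the stout one. The lookalikes are the red cylinder at (172,191) and the pink canister at (227,247), both lying on the table. The gate, with its dark posts, is near (350,140), and the cup is at (335,192).

```bash
sed -i 's/^def ray/from scipy.spatial.transform import Rotation as R\ndef rot(i):\n    q=np.array(i["rotation"]);return R.from_quat(q[[1,2,3,0]]).as_matrix()\ndef ray/; s/ d\[0\],-d\[1\],-d\[2\]\] if False else.*$/X/' h.py
python3 - <<'E'
s=open('h.py').read().split('\n')
s=[l if not l.strip().startswith('return np.array(info["eye"])') else '    return np.array(info["eye"]),rot(info)@np.array([d[0],-d[1],-1.0])' for l in s]
open('h.py','w').write('\n'.join(s).replace('np.array(info["rotation"]).T','rot(info).T'))
E
python3 - <<'E'
from h import *
i=cams.camera_info("top");z=np.load("top0.npz");p,d=z["p"],z["d"];c=cloud(i,d);H=c[...,2]
print("table z",np.median(H[250:330,100:200]))
# shelf plane at z .1
m=((abs(H-.1)<.008)&(d>0)).astype(np.uint8);m[:, :190]=0;m[:,385:]=0;m[:100]=0;m[225:]=0
hsv=cv2.cvtColor(p,cv2.COLOR_BGR2HSV)
w=m*(hsv[...,1]>80).astype(np.uint8)
pts=c[w>0][:,:2];r=cv2.minAreaRect((pts*1000).astype(np.float32));print("shelf rect",r,len(pts)); print(cv2.boxPoints(r))
for n,(u,v) in dict(slim=(221,176),can=(253,171),stout=(283,174)).items():
    b=np.zeros(d.shape,bool);b[v-26:v+26,u-16:u+16]=1
    b&=(H>.125)&(hsv[...,1]<80)
    q=c[b]; print(n,b.sum(),"zmax",np.percentile(q[:,2],98).round(3),"minrect",cv2.minAreaRect((q[:,:2]*1000).astype(np.float32)))
b=(H>.17)&(H<.32);b[:, :320]=0;b[:,385:]=0;b[100:]&=True;b[:100]=0;b[175:]=0
q=c[b];print("gate hi",len(q),q.min(0),q.max(0))
cv2.imwrite("pics/crop.png",cv2.resize(p[100:225,190:400],None,fx=3.8,fy=3.8,interpolation=cv2.INTER_CUBIC))
E
```

```text
table z 0.0005556432018199997
shelf rect ((577.61572265625, -34.809661865234375), (292.7898864746094, 505.02569580078125), 0.5061166286468506) 5194
[[ 428.99597  216.40018]
 [ 433.45703 -288.6058 ]
 [ 726.2355  -286.0195 ]
 [ 721.7744   218.98648]]
slim 602 zmax 0.157 minrect ((392.6341247558594, 112.6661376953125), (368.27734375, 74.55413055419922), 17.94645118713379)
can 731 zmax 0.167 minrect ((409.61773681640625, 60.95526123046875), (364.8379821777344, 63.46498107910156), 2.763535261154175)
stout 829 zmax 0.172 minrect ((408.67059326171875, -17.66814422607422), (70.92793273925781, 360.55035400390625), 89.15055847167969)
gate hi 339 [ 0.58327129 -0.21201717  0.17010589] [ 0.72803528 -0.18589072  0.20175271]
```

View pics/crop.png

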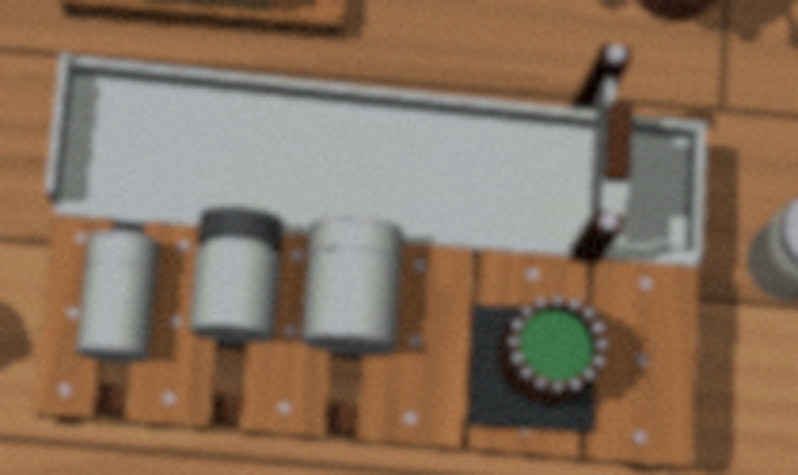

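The crop confirms it: the canister, with its dark cap towards the channel, is in the middle gap. The slim tin is in the high-end gap (left) and the stout tin is in the low gap. The gate grip is at crop (618,140), with post tops at (615,50) and (606,220).

Run:
```python
from h import *
i=cams.camera_info("top");z=np.load("top0.npz");p,d=z["p"],z["d"];c=cloud(i,d);H=c[...,2]
f=lambda x,y,zz:(onz(i,190+(x-1.4)/3.8,100+(y-1.4)/3.8,zz)*1000).round(1)
for n,a in dict(postfar=(616,50,.193),postnear=(607,220,.193),shFL=(38,414,.1),shFR=(692,464,.1),shRL=(55,208,.098),shRR=(694,262,.098),grip=(618,140,.206),
 cup=(555,350,.187),gapL=(113,400,.1),gapM=(228,408,.1),gapR=(343,418,.1)).items(): print(n,f(*a))
hsv=cv2.cvtColor(p,cv2.COLOR_BGR2HSV)
for n,u,v0,v1,zt in(("slim",221,155,200,.11),("can",253,150,195,.12),("stout",283,150,198,.12)):
    b=np.zeros(d.shape,bool);b[v0:v1,u-18:u+18]=1;b&=(H>zt)&(H<.18)&(c[...,0]>.4)
    q=c[b]*1000;t=q[q[:,2]>np.percentile(q[:,2],99)-8]
    print(n,len(q),"top",np.percentile(q[:,2],98).round(1),"rect",[np.round(a,1) for a in cv2.minAreaRect(t[:,:2].astype(np.float32))],"x",np.percentile(q[:,0],[1,99]).round(1),"y",np.percentile(q[:,1],[1,99]).round(1))
b=(H>.17)&(H<.32);b[:, :320]=0;b[:,385:]=0;b[:100]=0;b[175:]=0
q=c[b]*1000;print(np.histogram(q[:,2],8), [np.round(a,1) for a in cv2.minAreaRect(q[:,:2].astype(np.float32))])
```

```text
postfar [ 723.7 -199.   193. ]
postnear [ 593.2 -198.5  193. ]
shFL [430.5 208.3 100. ]
shFR [ 435.7 -288.5  100. ]
shRL [593.9 213.8  98. ]
shRR [ 594.  -284.5   98. ]
grip [ 649.8 -201.2  206. ]
cup [ 495.4 -167.2  187. ]
gapL [446.3 152.6 100. ]
gapM [447.8  64.8 100. ]
gapR [447.7 -23.  100. ]
slim 621 top 155.0 rect [array([520.9, 155.1]), array([37.8, 91.2]), np.float64(90.0)] x [475.9 565. ] y [129.  181.3]
can 769 top 165.0 rect [array([543.7,  70.1]), array([92. , 45.5]), np.float64(3.0)] x [498.6 588.9] y [12.4 98.6]
stout 833 top 171.5 rect [array([542.2, -19.5]), array([46.3, 88.3]), np.float64(88.9)] x [497.4 586.4] y [-53.9  14.3]
(array([ 22,  25,  32,  22,  20,  88, 103,  27]), array([170.10589433, 174.06174576, 178.0175972 , 181.97344864,
       185.92930008, 189.88515151, 193.84100295, 197.79685439,
       201.75270583])) [array([ 655.7, -199.1]), array([144.7,  25.7]), np.float64(0.3)]
```

Measured rack origin is about (605,-26) mm with yaw about 0.3°. This fits the posts, shelf front and gap lines, so the gate grip should be near (657,-205).

```bash
python3 -m crank '30 25 30 -4 0; 70 55 30 -8 0; 110 85 30 -13 0; 150 115 30 -17.6 0; 190 145 30 -17.6 0; 230 175 30 -17.6 0; 265 205 30 -17.6 0; 300 232 30 -17.6 0'; python3 -m crank '40 30 0 0 0; 75 60 0 0 0; 110 85 0 0 0; 130 105 0 0 0; 130 110 0 0 0; 130 110 0 0 0; 130 110 0 0 0; 130 110 0 0 0'
python3 - <<'E'
from h import *
s=manip.state();i=cams.camera_info("wrist");p,d=cams.camera("wrist");cv2.imwrite("pics/w1.png",p);np.savez("w1.npz",p=p,d=d)
print(s["position"],s["tcp_rot"],s["clock"]);c=cloud(i,d)*1000
print(i["eye"])
m=(c[...,2]>160)&(c[...,2]<225)&(c[...,0]>560)&(c[...,1]<-150)&(d>0)
q=c[m];print(len(q))
print(np.histogram(q[:,2],10))
t=q[(q[:,0]>620)&(q[:,0]<695)];print(np.percentile(t,[2,50,98],axis=0).round(0))
E
```

```text
clock: 0.9
position: [0.4825, -0.3382, 0.2609]
tcp_rot: [-0.0, 1.0, 0.0, -0.0]
contact_force: [0.7, -0.9, -0.1]
gripper_width: -0.0002
grasp_force: 0.0
clock: 1.7
position: [0.6103, -0.2312, 0.2616]
tcp_rot: [0.0, 1.0, -0.001, 0.0]
contact_force: [-0.4, -0.4, 0.5]
gripper_width: -0.0001
grasp_force: 0.0
[ 0.61034792 -0.23124588  0.26158996] [ 2.29235641e-04  9.99999349e-01 -1.11607290e-03  6.26496409e-05] 1.7
[ 0.68268335 -0.23254428  0.40522631]
4257
(array([  77,   77,  101,  109,  115,  470,  118,  139, 2454,  597]), array([160.02474839, 164.05408703, 168.08342567, 172.11276431,
       176.14210296, 180.1714416 , 184.20078024, 188.23011888,
       192.25945752, 196.28879617, 200.31813481]))
[[ 627. -215.  180.]
 [ 659. -206.  195.]
 [ 692. -198.  197.]]
```

View pics/w1.png

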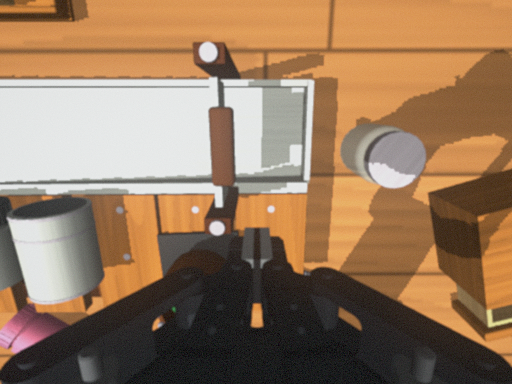

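The wrist view shows the grip bar at pixels (222,145), between posts at (209,52) and (218,228). The cloud puts its top at (659,-206,196).

```bash
python3 -m crank '25 13 0 0 0; 48 26 0 0 0; 48 26 -25 0 0; 48 26 -45 0 0; 48 26 -60 0 0; 48 26 -70 0 0; 48 26 -80 0 0; 48 26 -90 0 0'; python3 -m crank '0 0 -10 0 0; 0 0 -20 0 0; 0 0 -28 0 0; 0 0 -34 0 0; 0 0 -39 0 0; 0 0 -43 0 0; 0 0 -46 0 0; 0 0 -46 0 0'
```

```text
clock: 2.55
position: [0.6591, -0.2047, 0.1722]
tcp_rot: [0.0, 1.0, -0.001, 0.001]
contact_force: [-3.0, -0.9, 3.2]
gripper_width: -0.0003
grasp_force: 1.4
clock: 3.35
position: [0.6594, -0.2041, 0.1265]
tcp_rot: [0.0, 1.0, -0.0, 0.001]
contact_force: [-1.1, -1.8, 5.5]
gripper_width: 0.0002
grasp_force: 2.6
```

```bash
python3 -m crank '0 0 -1 0 0; 0 0 -1 0 0; 0 0 -2 0 0; 0 0 -2 0 0; 0 0 -3 0 0; 0 0 -3 0 0; 0 0 -3 0 0; 0 0 -3 0 0'
```

```text
clock: 4.15
position: [0.6595, -0.2041, 0.1264]
tcp_rot: [0.001, 1.0, -0.0, 0.002]
contact_force: [-5.4, 0.6, 14.4]
gripper_width: -0.0002
grasp_force: 7.1
```

Gate is shut: it holds at the firm stop at 126 mm with 14 N. Next, go behind the canister (tail x≈498, y≈67).

```bash
python3 -m crank '0 0 40 0 0; 0 0 85 0 0; 0 0 130 0 0; -25 25 145 0 0; -55 60 145 0 0; -85 95 145 0 0; -115 135 145 0 0; -140 170 145 0 0'; python3 -m crank '-30 35 0 0 0; -52 70 0 0 0; -52 101 0 0 0; -52 101 0 0 0; -52 101 0 0 0; -52 101 0 0 0; -52 101 0 0 0; -52 101 0 0 0'
python3 - <<'E'
from h import *
i=cams.camera_info("wrist");p,d=cams.camera("wrist");cv2.imwrite("pics/w2.png",p);c=cloud(i,d)*1000
np.savez("w2.npz",c=c)
for n,y in(("slim",155),("can",67),("stout",-21)):
    m=(d>0)&(c[...,2]>120)&(c[...,2]<175)&(abs(c[...,1]-y)<38)&(c[...,0]>470)&(c[...,0]<680);q=c[m]
    t=q[q[:,2]>q[:,2].max()-6]
    print(n,len(q),np.percentile(q,[2,98],axis=0).round(0).tolist(),t.mean(0).round(0))
E
```

```text
clock: 4.95
position: [0.5175, -0.032, 0.2669]
tcp_rot: [-0.001, 1.0, 0.0, -0.0]
contact_force: [0.9, -0.0, 0.5]
gripper_width: 0.0003
grasp_force: 0.0
clock: 5.75
position: [0.4674, 0.0662, 0.2671]
tcp_rot: [0.0, 1.0, -0.001, -0.0]
contact_force: [-0.1, -0.9, -0.1]
gripper_width: -0.0001
grasp_force: 0.0
slim 5688 [[478.0, 126.0, 127.0], [565.0, 174.0, 153.0]] [524. 152. 151.]
can 7326 [[501.0, 36.0, 140.0], [588.0, 95.0, 163.0]] [546.  65. 161.]
stout 8717 [[500.0, -50.0, 137.0], [586.0, 12.0, 170.0]] [545. -22. 168.]
```

View pics/w2.png

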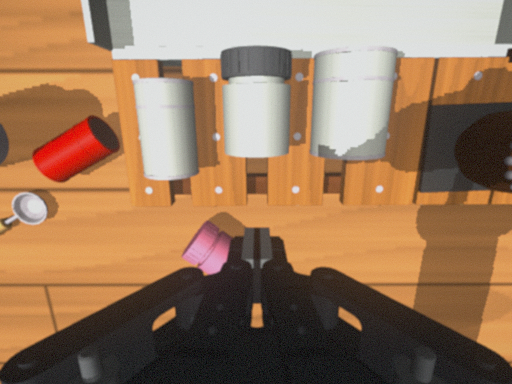

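The wrist view shows the canister's tail at (257,155), the slim tin's at (170,177) and the stout tin's at (348,157). The red and pink lookalikes are off the shelf. In world coordinates the canister tail is at x≈500, y≈65.

```bash
python3 -m crank '0 -1 -40 0 0; 0 -1 -80 0 0; 0 -1 -115 0 0; 0 -1 -135 0 0; 0 -1 -142 0 0; 3 -1 -142 0 0; 7 -1 -142 0 0; 12 -1 -142 0 0'; python3 -m crank '5 0 0 0 0; 10 0 0 0 0; 15 0 0 0 0; 20 0 0 0 0; 25 0 0 0 0; 30 0 0 0 0; 35 0 0 0 0; 40 0 0 0 0'
```

```text
clock: 6.6
position: [0.4805, 0.066, 0.1273]
tcp_rot: [-0.0, 1.0, -0.0, 0.002]
contact_force: [0.4, -0.2, 0.6]
gripper_width: -0.0
grasp_force: 0.0
clock: 7.4
position: [0.5196, 0.066, 0.1252]
tcp_rot: [-0.0, 1.0, -0.0, -0.0]
contact_force: [-0.8, 0.4, 0.7]
gripper_width: 0.0001
grasp_force: 0.5
```

```bash
python3 -m crank '6 0 0 0 0; 12 0 0 0 0; 18 0 0 0 0; 24 0 0 0 0; 30 0 0 0 0; 36 0 0 0 0; 42 0 0 0 0; 48 0 0 0 0'
python3 - <<'E'
from h import *
i=cams.camera_info("top");p,d=cams.camera("top");c=cloud(i,d)*1000
cv2.imwrite("pics/t2.png",np.hstack([cv2.resize(p[90:230,190:390],None,fx=2,fy=2),cv2.resize(cams.camera("wrist")[0],None,fx=.72,fy=.73)[:280]]))
E
```

```text
clock: 8.2
position: [0.5677, 0.066, 0.1253]
tcp_rot: [0.0, 1.0, -0.0, 0.0]
contact_force: [0.0, -0.4, -0.4]
gripper_width: 0.0
grasp_force: 0.0
```

View pics/t2.png

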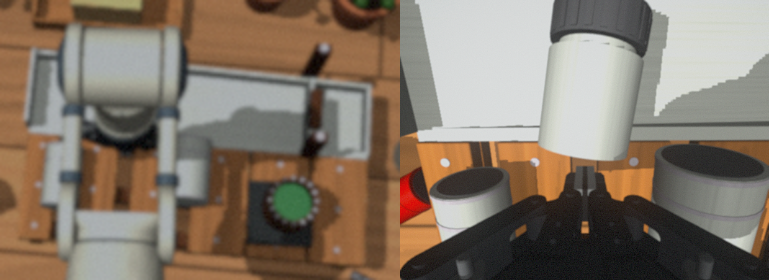

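The canister is sliding over the edge, with its tail at about (585,150) in the wrist half and only a slight yaw. Keep pushing slowly.

```bash
python3 -m crank '4 0 0 0 0; 8 0 0 0 0; 12 0 0 0 0; 16 0 0 0 0; 20 0 0 0 0; 24 0 0 0 0; 28 0 0 0 0; 31 0 0 0 0'
cat > look.py <<'E'
from h import *
import sys
s=manip.state();i=cams.camera_info("wrist");p,d=cams.camera("wrist");c=cloud(i,d)*1000
print(s["position"].round(4),s["contact_force"].round(1))
cv2.imwrite(f"pics/{sys.argv[1]}.png",p)
def blob(c,d,tag):
    m=((d>0)&(c[...,0]>597)&(c[...,0]<712)&(c[...,1]>-215)&(c[...,1]<195)&(c[...,2]>112-(.075)*(155-c[...,1])+0)&(c[...,2]<195)).astype(np.uint8)
    n,l,st,_=cv2.connectedComponentsWithStats(m)
    for k in range(1,n):
        if st[k,4]>60:
            q=c[l==k];print(tag,st[k,4],np.percentile(q,[2,98],axis=0).round(0).tolist())
blob(c,d,"wrist")
i=cams.camera_info("top");p2,d2=cams.camera("top");blob(cloud(i,d2)*1000,d2,"top")
E
python3 look.py w3
```

```text
clock: 9.1
position: [0.5983, 0.066, 0.1251]
tcp_rot: [-0.0, 1.0, -0.0, -0.0]
contact_force: [-1.5, 0.4, 1.0]
gripper_width: 0.0002
grasp_force: 0.4
[0.5983 0.066  0.1251] [-1.5  0.4  1. ]
wrist 42871 [[603.0, -38.0, 103.0], [711.0, 164.0, 193.0]]
wrist 710 [[597.0, -103.0, 94.0], [603.0, -51.0, 98.0]]
top 346 [[620.0, -211.0, 89.0], [712.0, -21.0, 131.0]]
top 67 [[597.0, -187.0, 91.0], [603.0, -92.0, 102.0]]
```

```bash
python3 -m crank '3 0 0 0 0; 6 0 0 0 0; 9 0 0 0 0; 9 0 0 0 0; 9 0 0 0 0; 9 0 0 0 0; 9 0 0 0 0; 9 0 0 0 0'; python3 look.py w4
```

```text
clock: 10.0
position: [0.6072, 0.066, 0.1253]
tcp_rot: [0.0, 1.0, -0.0, 0.0]
contact_force: [-0.3, -0.8, 0.1]
gripper_width: 0.0002
grasp_force: 0.0
[0.6072 0.066  0.1253] [-0.3 -0.8  0.1]
wrist 7529 [[705.0, -68.0, 100.0], [712.0, 184.0, 120.0]]
wrist 16969 [[608.0, -59.0, 103.0], [695.0, -29.0, 141.0]]
wrist 12533 [[600.0, 25.0, 138.0], [625.0, 105.0, 195.0]]
top 1136 [[599.0, -209.0, 91.0], [711.0, -35.0, 142.0]]
```

View pics/w4.png

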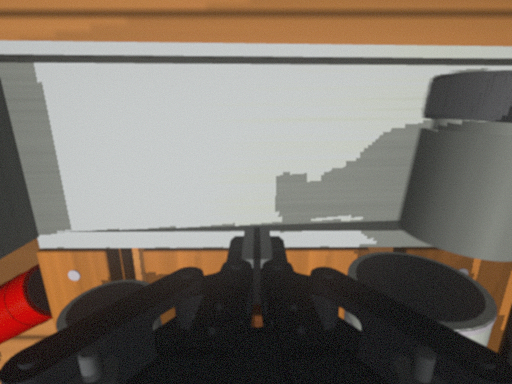

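The canister dropped in square and is rolling down, on the right at (465,160). Lift, go behind the slim tin (tail x≈477, y≈152), and check the canister on the way.

```bash
python3 -m crank '0 0 40 0 0; -5 0 85 0 0; -25 10 125 0 0; -60 30 140 0 0; -95 50 140 0 0; -130 70 140 0 0; -155 86 140 0 0; -155 86 140 0 0'; python3 -m crank '0 0 0 0 0; 0 0 0 0 0; 0 0 0 0 0; 0 0 0 0 0; 0 0 0 0 0; 0 0 0 0 0; 0 0 0 0 0; 0 0 0 0 0'
python3 - <<'E'
from h import *
p,_=cams.camera("scene");t,_=cams.camera("top")
cv2.imwrite("pics/c1.png",np.hstack([cv2.resize(p[150:290,140:350],None,fx=1.9,fy=1.9),cv2.resize(t[90:230,190:390],None,fx=1.9,fy=1.9)]))
i=cams.camera_info("wrist");p,d=cams.camera("wrist");c=cloud(i,d)*1000
m=(d>0)&(c[...,2]>105)&(c[...,2]<175)&(c[...,0]>470)&(c[...,0]<600)&(c[...,1]>110)&(c[...,1]<185);q=c[m];print(np.percentile(q,[2,98],axis=0).round(0))
E
```

```text
clock: 10.9
position: [0.4501, 0.1537, 0.2667]
tcp_rot: [-0.001, 1.0, 0.001, 0.001]
contact_force: [-0.1, -0.4, -0.1]
gripper_width: -0.0
grasp_force: 0.0
clock: 11.7
position: [0.4523, 0.152, 0.2653]
tcp_rot: [-0.0, 1.0, -0.0, 0.0]
contact_force: [-0.5, -0.2, 0.2]
gripper_width: 0.0003
grasp_force: 0.0
[[479. 128. 133.]
 [565. 178. 153.]]
```

View pics/c1.png

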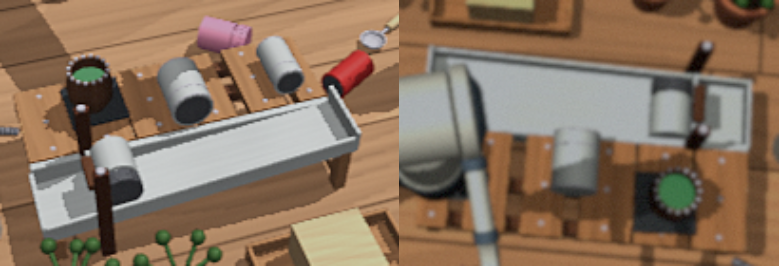

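The canister lies square at the gate, at (115,165) in the scene half and (672,105) in the top half. Now push the slim tin.

```bash
python3 -m crank '0 1 -40 0 0; 0 1 -80 0 0; 0 1 -115 0 0; 0 1 -137 0 0; 0 1 -145 0 0; 3 1 -145 0 0; 7 1 -145 0 0; 12 1 -145 0 0'; python3 -m crank '6 0 0 0 0; 12 0 0 0 0; 18 0 0 0 0; 24 0 0 0 0; 30 0 0 0 0; 36 0 0 0 0; 42 0 0 0 0; 48 0 0 0 0'; python3 -m crank '6 0 0 0 0; 12 0 0 0 0; 18 0 0 0 0; 24 0 0 0 0; 30 0 0 0 0; 36 0 0 0 0; 42 0 0 0 0; 48 0 0 0 0'; python3 -m crank '5 0 0 0 0; 10 0 0 0 0; 15 0 0 0 0; 20 0 0 0 0; 24 0 0 0 0; 28 0 0 0 0; 32 0 0 0 0; 36 0 0 0 0'
```

```text
clock: 12.65
position: [0.4655, 0.1532, 0.1224]
tcp_rot: [-0.0, 1.0, -0.0, 0.002]
contact_force: [-0.5, 0.8, -0.9]
gripper_width: 0.0003
grasp_force: 0.2
clock: 13.45
position: [0.5127, 0.153, 0.1202]
tcp_rot: [0.0, 1.0, -0.0, -0.0]
contact_force: [-1.0, -0.2, 0.2]
gripper_width: -0.0
grasp_force: 0.2
clock: 14.25
position: [0.5607, 0.153, 0.1202]
tcp_rot: [0.0, 1.0, -0.0, -0.0]
contact_force: [0.6, -0.1, -0.8]
gripper_width: -0.0001
grasp_force: 0.1
clock: 15.05
position: [0.5965, 0.153, 0.1203]
tcp_rot: [0.0, 1.0, -0.0, -0.0]
contact_force: [0.3, -0.1, 0.5]
gripper_width: 0.0002
grasp_force: 0.0
```

```bash
python3 -m crank '3 0 0 0 0; 6 0 0 0 0; 9 0 0 0 0; 10 0 0 0 0; 10 0 0 0 0; 10 0 0 0 0; 10 0 0 0 0; 10 0 0 0 0'; python3 -m crank '0 0 0 0 0; 0 0 0 0 0; 0 0 0 0 0; 0 0 0 0 0; 0 0 0 0 0; 0 0 0 0 0; 0 0 0 0 0; 0 0 0 0 0';  python3 - <<'E'
from h import *
p,_=cams.camera("scene");t,_=cams.camera("wrist")
cv2.imwrite("pics/c2.png",np.hstack([cv2.resize(p[150:290,140:350],None,fx=1.9,fy=1.9),cv2.resize(t,None,fx=.69,fy=.69)[:266]]))
E
```

```text
clock: 15.85
position: [0.6061, 0.153, 0.1203]
tcp_rot: [-0.0, 1.0, -0.0, 0.0]
contact_force: [-0.1, 0.1, -0.2]
gripper_width: -0.0002
grasp_force: 0.0
clock: 16.65
position: [0.6062, 0.153, 0.1203]
tcp_rot: [-0.0, 1.0, -0.0, 0.0]
contact_force: [0.1, 1.3, 0.8]
gripper_width: -0.0002
grasp_force: 0.0Traceback (most recent call last):
  File "<stdin>", line 3, in <module>
    return _nx.concatenate(arrs, 1, dtype=dtype, casting=casting)
           ~~~~~~~~~~~~~~~^^^^^^^^^^^^^^^^^^^^^^^^^^^^^^^^^^^^^^^
ValueError: all the input array dimensions except for the concatenation axis must match exactly, but along dimension 0, the array at index 0 has size 266 and the array at index 1 has size 265
```

```bash
python3 -m crank '0 0 40 0 0; -5 0 85 0 0; -20 -15 125 0 0; -40 -45 145 0 0; -65 -80 145 0 0; -90 -115 145 0 0; -115 -145 145 0 0; -136 -174 145 0 0'; python3 -m crank '0 0 0 0 0; 0 0 0 0 0; 0 0 0 0 0; 0 0 0 0 0; 0 0 0 0 0; 0 0 0 0 0; 0 0 0 0 0; 0 0 0 0 0';  python3 - <<'E'
from h import *
p,_=cams.camera("scene");t,_=cams.camera("top")
cv2.imwrite("pics/c2.png",np.hstack([cv2.resize(p[150:290,140:350],None,fx=1.9,fy=1.9),cv2.resize(t[90:230,190:390],None,fx=1.9,fy=1.9)]))
i=cams.camera_info("wrist");p,d=cams.camera("wrist");c=cloud(i,d)*1000
m=(d>0)&(c[...,2]>120)&(c[...,2]<175)&(c[...,0]>480)&(c[...,0]<600)&(abs(c[...,1]+21)<45);q=c[m];print(np.percentile(q,[2,98],axis=0).round(0), q[q[:,2]>q[:,2].max()-6].mean(0))
E
```

```text
clock: 17.55
position: [0.4689, -0.0221, 0.2656]
tcp_rot: [0.0, 1.0, -0.0, 0.0]
contact_force: [0.2, -0.5, 0.3]
gripper_width: -0.0002
grasp_force: 0.0
clock: 18.35
position: [0.4703, -0.0208, 0.2652]
tcp_rot: [-0.0, 1.0, -0.0, -0.0]
contact_force: [-0.4, -0.1, 0.1]
gripper_width: 0.0004
grasp_force: 0.0
[[500. -55. 145.]
 [586.   9. 170.]] [545.45963359 -22.81813314 167.58759137]
```

View pics/c2.png

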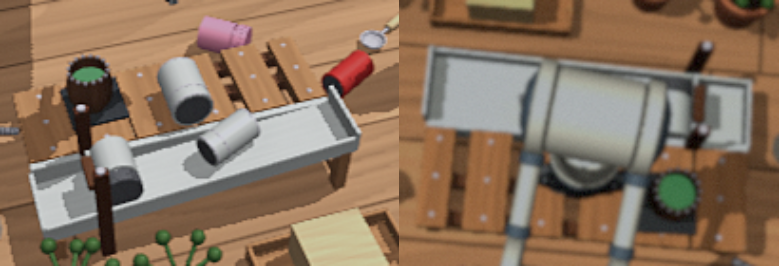

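The slim tin has turned askew and is wedged in the channel at (230,138) in the scene half. The canister is still square at the gate. Measure the slim tin and straighten it.

```bash
cat > ch.py <<'E'
from h import *
def tins(cam="scene",lo=12,save=None):
    i=cams.camera_info(cam);p,d=cams.camera(cam);c=cloud(i,d)*1000
    fl=92+(c[...,1]-155)*.075
    m=((d>0)&(c[...,0]>606)&(c[...,0]<704)&(c[...,1]>-196)&(c[...,1]<195)&(c[...,2]>fl+lo)&(c[...,2]<fl+85)).astype(np.uint8)
    n,l,st,_=cv2.connectedComponentsWithStats(m)
    for k in range(1,n):
        if st[k,4]>150:
            q=c[l==k];h=q[:,2]-fl[l==k];t=q[h>np.percentile(h,97)-7]
            r=cv2.minAreaRect(t[:,:2].astype(np.float32));print(cam,st[k,4],"hmax",np.percentile(h,98).round(1),"ctr",t.mean(0).round(1),"box",np.round(cv2.boxPoints(r)).tolist(),"pca",np.round(np.linalg.svd(t[:,:2]-t[:,:2].mean(0),full_matrices=False)[2][0],3))
if __name__=="__main__": tins();tins("wrist");print(manip.state()["clock"])
E
python3 ch.py; python3 ch.py
```

```text
scene 571 hmax 55.5 ctr [642.9  19.3 133.8] box [[609.0, 55.0], [642.0, -30.0], [677.0, -17.0], [645.0, 68.0]] pca [ 0.379 -0.925]
scene 588 hmax 66.1 ctr [ 650.  -166.5  130.4] box [[605.0, -147.0], [607.0, -186.0], [696.0, -183.0], [695.0, -144.0]] pca [0.999 0.038]
wrist 3213 hmax 55.9 ctr [623.   33.5 135.8] box [[606.0, 61.0], [609.0, -16.0], [634.0, -15.0], [631.0, 63.0]] pca [ 0.201 -0.98 ]
wrist 2735 hmax 66.0 ctr [ 620.1 -164.7  131.3] box [[605.0, -146.0], [606.0, -188.0], [635.0, -187.0], [634.0, -145.0]] pca [-0.01 -1.  ]
18.6
scene 572 hmax 56.1 ctr [643.1  17.9 134.1] box [[610.0, 56.0], [644.0, -30.0], [675.0, -17.0], [642.0, 68.0]] pca [ 0.371 -0.929]
scene 593 hmax 65.5 ctr [ 650.9 -166.3  129.8] box [[603.0, -152.0], [609.0, -191.0], [699.0, -179.0], [693.0, -139.0]] pca [1.   0.03]
wrist 3221 hmax 56.1 ctr [623.   33.8 135.9] box [[606.0, 62.0], [609.0, -18.0], [634.0, -17.0], [631.0, 63.0]] pca [ 0.201 -0.98 ]
wrist 2725 hmax 66.1 ctr [ 619.9 -164.8  131.3] box [[605.0, -146.0], [606.0, -187.0], [635.0, -187.0], [634.0, -145.0]] pca [ 0.011 -1.   ]
18.7
```

```bash
python3 -m crank '35 10 10 0 0; 75 25 20 0 0; 110 40 30 0 0; 110 40 30 0 0; 110 40 30 0 75; 110 40 30 0 75; 110 40 30 0 75; 110 40 30 0 75'
python3 - <<'E'
from ch import *
tins("wrist",8)
i=cams.camera_info("wrist");p,d=cams.camera("wrist");c=cloud(i,d)*1000
cv2.imwrite("pics/w5.png",p)
print(manip.state()["position"],manip.state()["qpos"].round(2),manip.state()["gripper_width"])
E
```

```text
clock: 19.5
position: [0.5794, 0.0186, 0.2962]
tcp_rot: [0.0, 1.0, -0.001, 0.001]
contact_force: [-0.5, -0.0, -0.1]
gripper_width: 0.0581
grasp_force: 0.0
wrist 5279 hmax 66.0 ctr [ 651.1 -164.5  131.3] box [[606.0, -145.0], [606.0, -187.0], [694.0, -187.0], [694.0, -144.0]] pca [-1.    -0.001]
wrist 4056 hmax 56.1 ctr [639.9  18.  135. ] box [[605.0, 53.0], [640.0, -30.0], [675.0, -16.0], [640.0, 67.0]] pca [ 0.393 -0.92 ]
[0.57966696 0.01872115 0.29598642] [-0.03  0.06  1.15  0.    1.93  1.55] 0.0722731455517063
```

View pics/w5.png

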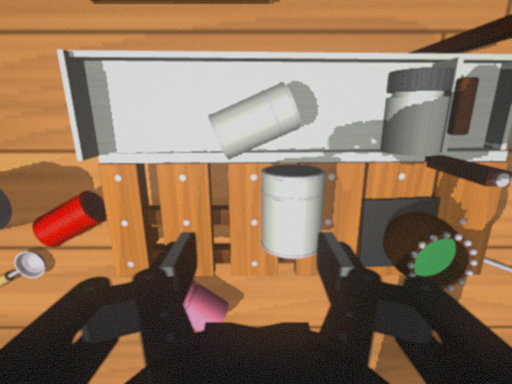

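The slim tin lies stopped mid-channel at (258,118), askew by 67°, at world (640,18). The canister is square at the gate at (417,110). I'll straddle the slim tin gently without lifting, turn it square and let it roll. Because of joint 6's range I use the half-turned grasp.

```bash
python3 -m crank '20 0 0 8 72; 40 0 0 16 72; 61 0 0 24 72; 61 0 0 32 72; 61 0 0 40 72; 61 0 0 48 72; 61 0 0 56 72; 61 0 0 64 72' 20; python3 -m crank '0 0 0 8 72; 0 0 0 16 72; 0 0 0 24 72; 0 0 0 32 72; 0 0 0 40 72; 0 0 0 45 72; 0 0 0 49 72; 0 0 0 49 72'; python3 -c "
from rig import manip;print(manip.state()['qpos'].round(2))"
```

```text
clock: 20.4
position: [0.641, 0.0188, 0.2955]
tcp_rot: [0.0, 0.847, 0.532, 0.0]
contact_force: [0.7, -0.1, -0.1]
gripper_width: 0.0721
grasp_force: 0.0
clock: 21.2
position: [0.641, 0.0188, 0.2956]
tcp_rot: [0.0, 0.552, 0.834, 0.0]
contact_force: [-0.6, 0.1, -0.1]
gripper_width: 0.0722
grasp_force: 0.0
[-0.02  0.23  0.96 -0.    1.95 -0.43]
```

```bash
python3 -m crank '0 0 -45 0 72; 0 0 -90 0 72; 0 0 -130 0 72; 0 0 -160 0 72; 0 0 -175 0 72; 0 0 -185 0 72; 0 0 -193 0 72; 0 0 -193 0 72'; python3 -m crank '0 0 0 0 60; 0 0 0 0 50; 0 0 0 0 50; 0 0 0 0 50; 0 0 0 0 50; 0 0 0 0 50; 0 0 0 0 50; 0 0 0 0 50' 20
```

```text
clock: 22.0
position: [0.6426, 0.0191, 0.1051]
tcp_rot: [0.002, 0.552, 0.834, 0.001]
contact_force: [1.2, 0.4, 0.5]
gripper_width: 0.072
grasp_force: 1.0
clock: 22.8
position: [0.6415, 0.0188, 0.1033]
tcp_rot: [0.001, 0.552, 0.834, 0.0]
contact_force: [-1.8, -0.2, 5.4]
gripper_width: 0.0533
grasp_force: 21.4
```

```bash
python3 -m crank '4 0 0 4 50; 8 0 0 8 50; 12 0 0 12 50; 16 0 0 17 50; 16 0 0 22 50; 16 0 0 27 50; 16 0 0 32 50; 16 0 0 36 50'; python3 -m crank '0 0 0 4 50; 0 0 0 8 50; 0 0 0 12 50; 0 0 0 16 50; 0 0 0 20 50; 0 0 0 24 50; 0 0 0 28 50; 0 0 0 31 50'; python3 ch.py
```

```text
clock: 23.6
position: [0.6565, 0.0186, 0.1028]
tcp_rot: [-0.001, 0.266, 0.964, -0.0]
contact_force: [-5.4, -0.6, 4.5]
gripper_width: 0.0533
grasp_force: 22.1
clock: 24.4
position: [0.6574, 0.0189, 0.1026]
tcp_rot: [0.0, -0.001, 1.0, -0.0]
contact_force: [0.3, -0.2, 3.1]
gripper_width: 0.0528
grasp_force: 22.2
scene 610 hmax 82.3 ctr [663.3  17.5 160.6] box [[644.0, 78.0], [646.0, -41.0], [675.0, -40.0], [673.0, 79.0]] pca [ 0.002 -1.   ]
scene 590 hmax 66.4 ctr [ 651.5 -165.8  130.5] box [[606.0, -148.0], [607.0, -187.0], [698.0, -185.0], [697.0, -146.0]] pca [0.999 0.036]
wrist 28508 hmax 84.0 ctr [654.6  25.  162.9] box [[643.0, 79.0], [643.0, -42.0], [671.0, -41.0], [671.0, 79.0]] pca [0.038 0.999]
wrist 1102 hmax 32.7 ctr [ 683.4 -132.9   99.5] box [[662.0, -132.0], [662.0, -136.0], [694.0, -134.0], [694.0, -130.0]] pca [ 1.    -0.012]
24.5
```

The tin is now square. Guide it along the floor down to near the canister, following the slope, and release it there.

```bash
python3 -m crank '0 -10 -1 0 50; 0 -22 -2 0 50; 0 -34 -3 0 50; 0 -46 -3 0 50; 0 -58 -4 0 50; 0 -70 -5 0 50; 0 -82 -6 0 50; 0 -90 -7 0 50'; python3 -m crank '0 0 0 0 53; 0 0 0 0 57; 0 0 0 0 61; 0 0 0 0 65; 0 0 0 0 66; 0 0 0 0 66; 0 0 0 0 66; 0 0 0 0 66'; python3 ch.py
```

```text
clock: 25.3
position: [0.6574, -0.0724, 0.0957]
tcp_rot: [0.0, 0.001, 1.0, -0.0]
contact_force: [0.4, 0.1, 6.2]
gripper_width: 0.0533
grasp_force: 22.4
clock: 26.1
position: [0.6572, -0.0709, 0.0953]
tcp_rot: [-0.0, 0.0, 1.0, 0.0]
contact_force: [0.6, -0.3, -0.3]
gripper_width: 0.0658
grasp_force: 0.0
scene 590 hmax 66.0 ctr [ 650.7 -166.2  130.3] box [[605.0, -147.0], [607.0, -188.0], [697.0, -182.0], [695.0, -141.0]] pca [1.    0.024]
scene 510 hmax 83.5 ctr [ 663.8 -115.9  152.3] box [[647.0, -134.0], [672.0, -135.0], [672.0, -102.0], [648.0, -102.0]] pca [ 0.599 -0.801]
wrist 40381 hmax 83.0 ctr [ 650.2 -118.1  152.8] box [[629.0, -117.0], [647.0, -137.0], [669.0, -117.0], [651.0, -97.0]] pca [ 0.116 -0.993]
wrist 6964 hmax 84.3 ctr [655.9 -19.6 159. ] box [[643.0, -7.0], [646.0, -43.0], [673.0, -41.0], [670.0, -5.0]] pca [0.768 0.641]
26.2
```

```bash
python3 -m crank '0 0 30 0 66; 0 0 75 0 66; 0 0 120 0 66; -40 10 170 0 40; -80 20 170 0 10; -120 30 170 0 0; -155 40 170 0 0; -185 49 170 0 0'; python3 -m crank '0 0 0 0 0; 0 0 0 0 0; 0 0 0 0 0; 0 0 0 0 0; 0 0 0 0 0; 0 0 0 0 0; 0 0 0 0 0; 0 0 0 0 0'; python3 ch.py;python3 - <<'E'
from h import *
i=cams.camera_info("scene");p,d=cams.camera("scene");c=cloud(i,d)*1000
m=(d>0)&(c[...,2]>120)&(c[...,2]<178)&(c[...,0]>490)&(c[...,0]<600)&(abs(c[...,1]+21)<45);q=c[m];print(np.percentile(q,[2,98],axis=0).round(0), q[q[:,2]>np.percentile(q[:,2],99)-6].mean(0))
E
```

```text
clock: 27.0
position: [0.4705, -0.0216, 0.2659]
tcp_rot: [0.001, 0.0, 1.0, -0.0]
contact_force: [1.3, 1.1, 1.0]
gripper_width: -0.0001
grasp_force: 0.0
clock: 27.8
position: [0.4723, -0.022, 0.2652]
tcp_rot: [-0.0, 0.0, 1.0, 0.0]
contact_force: [-0.4, 0.2, -0.1]
gripper_width: -0.0
grasp_force: 0.0
scene 1139 hmax 65.2 ctr [ 650.2 -165.7  129.9] box [[588.0, -162.0], [650.0, -224.0], [710.0, -165.0], [647.0, -103.0]] pca [0.997 0.079]
wrist 209 hmax 59.7 ctr [ 652.2 -144.5  125.6] box [[642.0, -147.0], [660.0, -149.0], [661.0, -141.0], [643.0, -140.0]] pca [ 0.95  -0.312]
27.9
[[492. -56. 123.]
 [584.   9. 169.]] [537.44822917 -22.58639852 166.44116331]
```

```bash
cat > ridge.py <<'E'
from h import *
i=cams.camera_info("scene");p,d=cams.camera("scene");c=cloud(i,d)*1000
def ridge(n,lo,hi):
    fl=92+(c[...,1]-155)*.075
    m=(d>0)&(c[...,0]>600)&(c[...,0]<712)&(c[...,1]>lo)&(c[...,1]<hi)&(c[...,2]>fl+35);q=c[m];h=q[:,2]-fl[m]
    P=np.array([q[b][h[b]>np.percentile(h[b],75)].mean(0) for x in range(610,700,15) if (b:=(q[:,0]>=x)&(q[:,0]<x+15)).sum()>8])
    print(n,m.sum(),"x",np.percentile(q[:,0],[1,99]).round(0),"ridge y",P[:,1].round(0),"z",P[:,2].round(0),"h",np.percentile(h,98).round(1))
import sys
ridge("can",-190,-136);ridge("slim",-131,-77);ridge("stout",-75,0)if len(sys.argv)>1 else 0
E
python3 ridge.py
python3 -m crank '0 0 -40 0 0; 0 0 -80 0 0; 0 0 -115 0 0; 0 0 -133 0 0; 0 0 -140 0 0; 3 0 -140 0 0; 7 0 -140 0 0; 11 0 -140 0 0'; python3 -m crank '5 0 0 0 0; 10 0 0 0 0; 15 0 0 0 0; 20 0 0 0 0; 25 0 0 0 0; 30 0 0 0 0; 35 0 0 0 0; 40 0 0 0 0'
```

```text
can 481 x [604. 697.] ridge y [-165. -168. -164. -164. -165. -166.] z [132. 133. 133. 132. 133. 131.] h 67.2
slim 456 x [610. 703.] ridge y [-109. -105. -109. -107. -108. -108.] z [126. 127. 127. 127. 126. 126.] h 56.3
clock: 28.8
position: [0.4843, -0.0221, 0.1271]
tcp_rot: [0.001, 0.0, 1.0, -0.0]
contact_force: [-0.8, -0.4, -0.1]
gripper_width: 0.0002
grasp_force: 0.0
clock: 29.6
position: [0.5237, -0.022, 0.1254]
tcp_rot: [0.0, 0.0, 1.0, -0.0]
contact_force: [-1.2, 1.1, 1.7]
gripper_width: 0.0003
grasp_force: 0.0
```

```bash
python3 -m crank '5 0 0 0 0; 10 0 0 0 0; 15 0 0 0 0; 20 0 0 0 0; 25 0 0 0 0; 30 0 0 0 0; 35 0 0 0 0; 40 0 0 0 0'; python3 -m crank '4 0 0 0 0; 8 0 0 0 0; 12 0 0 0 0; 16 0 0 0 0; 20 0 0 0 0; 24 0 0 0 0; 28 0 0 0 0; 32 0 0 0 0'; python3 -m crank '2 0 0 0 0; 4 0 0 0 0; 6 0 0 0 0; 8 0 0 0 0; 10 0 0 0 0; 12 0 0 0 0; 12 0 0 0 0; 12 0 0 0 0'; python3 ridge.py 1
```

```text
clock: 30.4
position: [0.5635, -0.022, 0.1246]
tcp_rot: [-0.0, 0.0, 1.0, 0.0]
contact_force: [0.4, -0.6, 0.7]
gripper_width: 0.0002
grasp_force: 0.0
clock: 31.2
position: [0.5955, -0.022, 0.1253]
tcp_rot: [0.0, 0.0, 1.0, -0.0]
contact_force: [-0.2, 0.3, -1.7]
gripper_width: 0.0001
grasp_force: 0.0
clock: 32.0
position: [0.6046, -0.0217, 0.1245]
tcp_rot: [-0.004, 0.0, 1.0, 0.0]
contact_force: [-10.3, 0.5, 2.8]
gripper_width: -0.0002
grasp_force: 5.3
can 483 x [604. 697.] ridge y [-169. -167. -165. -163. -166. -164.] z [131. 131. 132. 132. 132. 131.] h 65.9
slim 775 x [603. 703.] ridge y [ -83.  -83.  -81. -109. -108. -108.] z [499. 491. 480. 127. 126. 126.] h 429.9
stout 3286 x [603. 709.] ridge y [-41. -38. -36. -46. -49. -49.] z [490. 498. 480. 147. 148. 146.] h 429.3
```

```bash
python3 -m crank '-4 0 0 0 0; -8 0 0 0 0; -14 0 10 0 0; -20 0 50 0 0; -40 0 95 0 0; -70 0 130 0 0; -110 0 140 0 0; -135 0 140 0 0'; python3 -m crank '0 0 0 0 0; 0 0 0 0 0; 0 0 0 0 0; 0 0 0 0 0; 0 0 0 0 0; 0 0 0 0 0; 0 0 0 0 0; 0 0 0 0 0'; sed -i 's/fl+35)/fl+35)\&(c[...,2]<fl+90)/' ridge.py; python3 ridge.py 1; sed 's/"scene"/"top"/g' ridge.py >r2.py; python3 r2.py 1
```

```text
clock: 32.85
position: [0.4711, -0.022, 0.2701]
tcp_rot: [0.004, 0.0, 1.0, -0.0]
contact_force: [0.2, -0.2, -0.4]
gripper_width: -0.0001
grasp_force: 0.0
clock: 33.65
position: [0.4723, -0.022, 0.2651]
tcp_rot: [-0.0, 0.0, 1.0, 0.0]
contact_force: [0.8, -0.0, 0.1]
gripper_width: 0.0002
grasp_force: 0.0
can 482 x [604. 696.] ridge y [-167. -165. -167. -167. -165. -165.] z [132. 132. 132. 132. 132. 131.] h 66.6
slim 505 x [611. 704.] ridge y [-108. -106. -105. -108. -108. -107.] z [126. 127. 127. 126. 126. 126.] h 56.3
stout 632 x [618. 710.] ridge y [-45. -46. -47. -46. -51. -48.] z [146. 147. 146. 147. 147. 147.] h 71.9
can 338 x [603. 694.] ridge y [-168. -169. -169. -166. -165. -161.] z [134. 133. 134. 134. 134. 134.] h 68.7
slim 68 x [686. 701.] ridge y [-106.] z [128.] h 57.3
stout 132 x [686. 707.] ridge y [-44.] z [150.] h 75.3
```

```bash
python3 -m crank '-15 30 10 0 0; -30 70 20 0 0; -45 110 30 0 0; -55 150 30 0 0; -60 190 30 0 0; -60 220 30 0 0; -60 240 30 0 0; -60 240 30 0 0'
cat > fit.py <<'E'
from h import *
for cam in("top","scene"):
    i=cams.camera_info(cam);C=[]
    for _ in range(6): p,d=cams.camera(cam);C.append(cloud(i,d)*1000)
    c=np.median(C,0);fl=92+(c[...,1]-155)*.075
    for n,a,r in(("can",-165,32),("slim",-106,27),("stout",-46,35)):
        h=c[...,2]-fl;m=(abs(c[...,1]-a)<r*.75)&(c[...,0]>608)&(c[...,0]<708)&(h>1.4*r)&(h<2*r+8);q=c[m]
        from scipy.optimize import least_squares
        f=lambda s:np.hypot(q[:,1]-s[0]-s[1]*(q[:,0]-655),q[:,2]-s[2]-s[3]*(q[:,0]-655))-r
        s=least_squares(f,[a,0,75+r,0],loss="soft_l1").x
        print(cam,n,m.sum(),"y",s[0].round(1),"yaw deg",np.degrees(s[1]).round(1),"z",s[2].round(1),"x",np.percentile(q[:,0],[1,99]).round(0))
E
python3 fit.py
```

```text
clock: 34.55
position: [0.4117, 0.22, 0.2949]
tcp_rot: [-0.0, -0.002, 1.0, 0.0]
contact_force: [0.5, -0.3, -0.2]
gripper_width: -0.0001
grasp_force: 0.0
top can 453 y -162.5 yaw deg 0.4 z 100.6 x [609. 693.]
top slim 421 y -103.5 yaw deg 0.0 z 100.1 x [610. 700.]
top stout 566 y -42.8 yaw deg 0.4 z 112.6 x [616. 706.]
scene can 391 y -163.7 yaw deg -0.4 z 99.1 x [609. 694.]
scene slim 374 y -104.8 yaw deg -0.0 z 98.6 x [611. 702.]
scene stout 489 y -44.1 yaw deg 0.1 z 111.2 x [618. 708.]
```

All three tins are square, and their spacings of 59 and 61 mm match contact. The arm is clear, so I'm handing in.

```bash
python3 -c "
from rig import manip;print(manip.sign_off())"
```

```text
the job is handed in; nothing more can be done
None
```

The gate is fully down, and the canister, slim tin and stout tin lie square and touching in that order at it; the slim tin jammed askew on the way down, so I gripped it, turned it square and guided it along the floor without lifting, and the job was handed in at about 35 s.

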